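Tighten a conveyor foot nut in short wrench strokes

ROBOT

A 6-joint arm with a two-finger parallel gripper is mounted at the origin on the work surface. World frame = base frame: x ahead of the robot, y to its left, z up, the work surface at z = 0. Lengths are in m, angles in rad, forces in N, time in s.
With the tool pointing down it reaches from about 0.3 to 0.875 m from the base axis. Payload 6.4 kg.
Tool frame: the origin (TCP) lies on the mounting face of the last link; the fingertips stand 173 mm ahead of it and the grasp point (between the pads) lies 155 mm ahead of it (ctrl.tip_reach is the distance from the TCP to the fingertips, in m); z points along the fingers, y is the line along which they close (so a half turn about z gives the same grasp; the last joint's range is limited). The gripper opens to 85 mm and grips with 20 to 120 N. Pads are 22 mm wide; open, the fingers measure 114 mm over their backs; the gripper's body (76 mm by 85 mm) begins 54 mm behind the grasp point. The pads swing forward as they close: fully open they stand 13 mm farther back than shut.
Start: joints at [1.083, 0.181, 1.607, -0, 1.354, -0.206], TCP at [0.16, 0.552, 0.405] pointing down, gripper open.
Joint ranges: [-2.99, 2.99], [-0.89, 2.07], [0.3, 2.58], [-1.14, 4.28], [0, 2.63], [-3.12, 3.12]. Speed limits (rad/s): [2.57, 2.57, 3.01, 3.14, 3.14, 3.14].

INTERFACE

Orientations are given as a unit quaternion [w, x, y, z].
In Python, from bench import ctrl gives the robot as it stands.
- The arm moves only by the shell command python3 -m pendant 'ROWS'. ROWS is JSON, a list that holds one entry, the list of rows, each a list of 7 numbers: the opening, from 0 (shut) to 1 (fully open), then the shift along the tool's x, y, z in mm, then the turn, a rotation vector about the tool's x, y, z in rad. A call has 1 to 5 rows; each row is the pose to reach, as a shift and turn from the pose commanded when the call began, along the tool's axes at that moment; what a row does not reach only later rows make up. A row lasts 1/12 s, in which the tool goes at most 41.7 mm and 7.16 degrees, less where a joint would pass 70% of its speed; a pose out of reach is approached as far as the arm can. A call with a gripper value outside its range is refused whole. The fingers move at their own pace and stop on an object; the grip force is fixed at half the most. Time passes only in rows, so rows that repeat a pose let the fingers close. It gives the time, the measured TCP pose, the force, the opening and the grip force at its end, in the units of the state.
- ctrl.get_obs(): the state, without advancing time (a new reading comes with each control period).
- ctrl.camera(name): name is "scene" or "top" or "wrist"; returns the picture (400x640x3 uint8, red, green, blue); there is no depth.
- ctrl.camera_params(name): a dict with "mtx" (3x3 intrinsics, pixels), "world_from_camera" (4x4, takes a point from camera to world coordinates); the wrist camera has in their place "tool_from_camera" (4x4, takes a point from camera to tool coordinates, whose origin is the TCP and whose axes are the flange's). Camera axes: x right, y down, z forward; pixel columns grow to the right and rows downward; lengths in m; the calibration is good to about 2 mm. A picture is of the moment at which its call begins: read the wrist's pose just before it. camera_params takes no time and is no camera call.
- ctrl.hand_in(): hands the job in; it is judged then, once.
Trained networks look in the newest picture that a camera, given by its name, has taken for a name from the list of things; names that differ only in an ending like _2 or _b are one class to them, and where a whole thing is asked for, a point or a joint stands for the part that bears it (a point fixed in the world has none). Each returns a list of dicts, best first, with "confidence" (0 to 1); they miss things now and then, are a little off and sometimes report something else, mostly with a low value. They report only what shows in the picture. A call takes as long as a camera call. They do not tell look-alikes from the thing itself.
- ctrl.boxes_of(camera, name): "point" ([column, row] as shares, 0 to 1, of the picture: columns of its width, rows of its height, amid what is visible of it).
The state is a dict: "time_s": time; "q": joint angles; "dq": joint speeds; "joint_efforts": joint torques, N m; "eef_pos": TCP position; "eef_rot": TCP orientation; "wrist_force": force on the tool from outside, world axes, zero at the start; "torque": the same for the moment, N m; "opening": opening from 0.0 (shut) to 1.0 (fully open); "grasp_force": force on a finger pad.
Only numpy, scipy, OpenCV 4.12 (cv2) and the standard library are available. Lean on these libraries where they do the work, as an engineer would, in place of code of your own. Each camera call takes 0.05 s, during which the arm holds its last target. There are 200 camera calls.

TASK

Pick up the ring wrench from its rest and use it to tighten the big hex nut on the conveyor's clamp foot: turn it clockwise (seen from above) in short strokes between the two steel cheeks, lifting the wrench off and reseating it for each new stroke, until the nut is home and pulled up firmly but not overtightened. Then lay the wrench back in its rest and let go. Do not turn the nut with the fingers, do not force the wrench against the cheeks, and leave the other parts on the bench where they are.

Things in the scene. Friction and masses are not known exactly. Their poses are not given: they have to be found in the camera images.
- wrench: Steel ring wrench, about 0.35 kg, handle along its -x. Origin: centre of the ring's underside. Ring 22 mm high, 60 mm across; six-sided bore 38 mm across flats (flats face +x and every 60 deg), flared mouth below. Shank: bar 16 mm wide, z = 16 to 30 mm, to 215 mm from the origin, round 24 mm end. Hold it firmly 120 to 135 mm from the origin at z = 23 mm. Starts lying in the rest.
- rest: Fixed black wrench rest, left or right of the foot: base 200 x 75 mm, two notched saddles 45 and 180 mm from its origin along -x, each 14 mm long, tops 28 mm high, side lips 25 mm apart and 8 mm high. Origin: on the bench, below the place of the ring's centre; -x is the handle's direction. The shank lies in both notches, the ring's underside then 12 mm above the bench.
- foot: Fixed clamp foot, dark steel plate 125 x 130 x 10 mm, of a small aluminium belt conveyor that stands 70 mm high on its +x side, 37 to 130 mm from the nut's axis. Origin: on the nut's axis at bench height. Its -x is the middle of the window left open for the wrench handle.
- cheek_start: Upright steel cheek, 6 mm thick, on the foot's -y side of the window, 44 to 86 mm from the nut's axis, top 64 mm above the bench; frame as the foot's. A seated wrench's shank lies flat against it when the wrench's yaw is 42 deg more (counterclockwise) than the foot's. Bears at most 20 N.
- cheek_end: The same kind of cheek on the foot's +y side; frame as the foot's. A seated wrench's shank lies flat against it when the wrench's yaw is 42 deg less (clockwise) than the foot's. Bears at most 20 N.
- nut: Oiled steel hex nut, 36 mm across flats (flats face its x and every 60 deg), 22 mm high; a 20 mm stud stands 6 mm above it. Origin: centre of its underside, 12 mm above the bench, on a washer. The ring slips on from above when the wrench's yaw equals the nut's or differs by a multiple of 60 deg (play 6 deg either way, 1 mm all round); seated, their undersides are level. Raised 24 mm it is off.
- thread (a joint): Turn of the nut on its stud, rad, clockwise from above positive; starts at 0 to 0.75, home (hard stop) at 2.443. Until home it turns with a drag of 0.3 N m (2.4 N at 125 mm). It stays where left, but a push the other way turns it back. At home a seated wrench's yaw is 20 deg less or 40 deg more than the foot's (a few deg further round under load).
- stud (a joint): Elastic twist of the stud under torque, rad, clockwise positive, 12 N m per rad; springs back when let go (0.025 while the nut runs). Firmly tight: at home, 0.6 N m or more (twist 0.05, 5 N at 125 mm from the axis), best about 0.9. Above 1.6 N m (twist 0.135, 13 N at 125 mm) it is overtightened and ruined.
- collar: Bystander: loose dark steel shaft collar, 36 mm across, 14 mm high; origin at its underside.
- sensor: Bystander: loose sensor on a steel angle bracket, 50 x 40 x 55 mm; origin at its underside.
- driver: Bystander: loose screwdriver with black handle, lying on the bench.
Mind the look-alikes: they are no part of the job. Leave any yellow look-alike of the rest alone.

How it is judged:
By the outcome, as a careful person would: the job done as asked, in the order asked, and still so for the second after the job is handed in, with the robot touching nothing.
It also fails if it takes over 72 s, if anything falls off the work surface, if the arm or the gripper's body presses on something with over 40 N, if the wrist force passes 120 N, or if a joint passes its speed limit or range.

## Working session

There is one attempt and no reset: what is moved stays moved. The work goes in short steps, Python scripts to look and compute and a shell command to move; the robot and the scene stay as the last step left them, time stands still between calls to the robot, and variables do not carry over. Pictures are saved under pics/ and viewed, at most 13 in all, crops included, and the job is handed in when it is done.

```bash
ls; mkdir -p pics; python3 - <<'E'
from bench import ctrl
import cv2
print(ctrl.get_obs())
for c in ("scene","top","wrist"):
    im=ctrl.camera(c); cv2.imwrite(f"pics/{c}0.png",im[:,:,::-1])
    p=ctrl.camera_params(c); print(c,{k:(v.round(4).tolist() if hasattr(v,'round') else v) for k,v in p.items()})
    for n in ("wrench","rest","foot","nut","cheek_start","cheek_end","collar","sensor","driver"):
        print(n,[([round(d["point"][0]*640,1),round(d["point"][1]*400,1)],round(d["confidence"],2)) for d in ctrl.boxes_of(c,n)][:3])
a=[cv2.imread(f"pics/{c}0.png") for c in ("scene","top")]
E
```

```text
pics
{'time_s': 0.0, 'q': array([ 1.08272300e+00,  1.81561757e-01,  1.60799570e+00, -6.83370784e-06,
        1.35379569e+00, -2.06294165e-01]), 'dq': array([-1.92612311e-05,  2.79311173e-04, -6.77037077e-04,  9.39617520e-04,
        1.02503678e-04, -1.89289535e-04]), 'joint_efforts': array([ 1.69606938e-03, -4.44873977e+01, -3.51338375e+01, -1.57006825e-04,
        9.23768501e-03, -1.35788221e-05]), 'eef_pos': array([0.15974946, 0.55210489, 0.40377818]), 'eef_rot': array([-2.96368619e-04,  1.40423153e-01,  9.90091189e-01, -8.28864013e-04]), 'wrist_force': array([-0.23056007, -0.57741995,  0.57868421]), 'torque': array([-0.01950728, -0.03281683, -0.00052627]), 'grasp_force': 0.0, 'opening': 1.0044443634253137}
scene {'mtx': [[385.4345, 0.0, 312.2344], [0.0, 385.4345, 193.9814], [0.0, 0.0, 1.0]], 'world_from_camera': [[0.8243, 0.4443, -0.3509, 1.1059], [0.5659, -0.6276, 0.5347, -0.691], [0.0174, -0.6393, -0.7688, 1.0245], [0.0, 0.0, 0.0, 1.0]]}
wrench [([313.8, 152.5], 0.58)]
rest [([391.4, 151.3], 0.9), ([298.6, 158.2], 0.75)]
foot [([290.5, 227.7], 0.91)]
nut [([282.3, 228.0], 0.52)]
[... 365 characters left out ...]
-0.9929, 1.2546], [0.0, 0.0, 0.0, 1.0]]}
wrench [([286.7, 240.5], 0.83), ([384.0, 205.9], 0.41)]
rest [([214.5, 160.2], 0.55)]
foot [([383.8, 191.4], 0.9), ([383.6, 208.4], 0.17)]
nut [([387.3, 207.9], 0.58)]
cheek_start [([405.6, 217.4], 0.55)]
cheek_end [([370.3, 217.1], 0.55)]
collar []
sensor [([488.9, 250.3], 0.72)]
driver [([168.2, 251.3], 0.62)]
wrist {'mtx': [[304.841, 0.0, 318.8725], [0.0, 304.841, 198.461], [0.0, 0.0, 1.0]], 'tool_from_camera': [[-0.0005, -0.9459, -0.3244, 0.0855], [1.0, -0.0005, -0.0002, 0.0002], [0.0001, -0.3244, 0.9459, 0.0305], [0.0, 0.0, 0.0, 1.0]]}
wrench []
rest [([139.1, 396.4], 0.41)]
foot []
nut []
cheek_start []
cheek_end []
collar []
sensor []
driver []
```

View pics/top0.png

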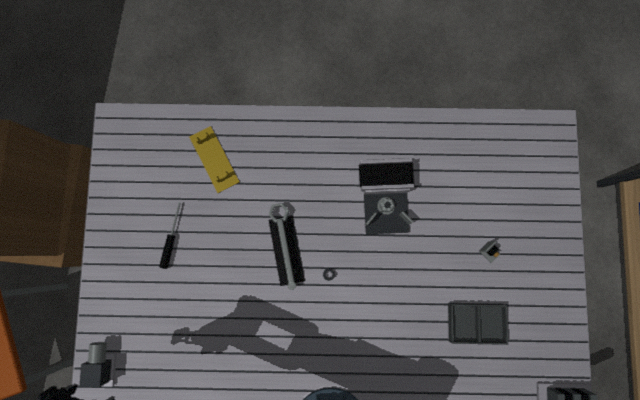

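View pics/scene0.png

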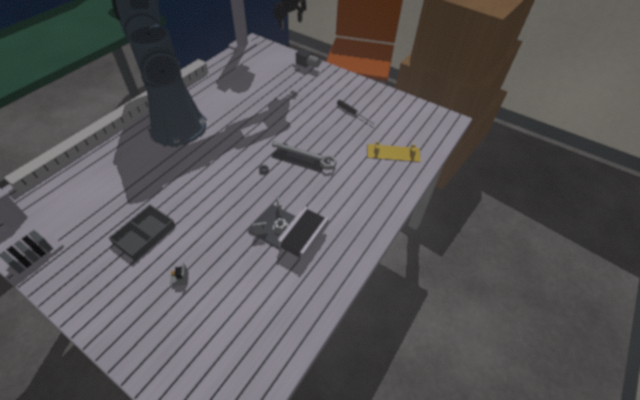

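The top view shows the ring at about (282,210) with its handle end at (292,287) in the black rest. The nut is at (387,206) between the cheeks, with the conveyor above it in the picture. The yellow rest look-alike is at (214,160). The scene view agrees with this. I'll move the wrist camera over the wrench next.

```bash
cat > h.py <<'E'
from bench import ctrl
import numpy as np, cv2, json
from scipy.spatial.transform import Rotation as R
def pose():
    o=ctrl.get_obs(); q=o["eef_rot"]; T=np.eye(4)
    T[:3,:3]=R.from_quat([q[1],q[2],q[3],q[0]]).as_matrix(); T[:3,3]=o["eef_pos"]; return T
def cam(c,T=None):
    p=ctrl.camera_params(c)
    return p["mtx"],(p["world_from_camera"] if c!="wrist" else T@p["tool_from_camera"])
def plane(uv,K,W,z):
    d=W[:3,:3]@np.linalg.inv(K)@[uv[0],uv[1],1]; return W[:3,3]+d*(z-W[2,3])/d[2]
def tri(obs):
    A=np.zeros((3,3));b=np.zeros(3)
    for uv,K,W in obs:
        d=W[:3,:3]@np.linalg.inv(K)@[uv[0],uv[1],1]; d/=np.linalg.norm(d)
        M=np.eye(3)-np.outer(d,d); A+=M; b+=M@W[:3,3]
    return np.linalg.solve(A,b)
def snap(name):
    T=pose(); im=ctrl.camera("wrist")[:,:,::-1].copy(); cv2.imwrite(f"pics/{name}.png",im); np.save(f"pics/{name}.npy",T); return im,T
def rectify(im,K,W,c,half,z,px=1.0,yaw=0):
    """metric orthoview of plane z: px per mm; up=+x of frame, left=+y"""
    n=int(2*half*1000*px); s=half*2/n
    j,i=np.meshgrid(np.arange(n),np.arange(n)); a=half-i*s; b=half-j*s
    X=np.stack([c[0]+a*np.cos(yaw)-b*np.sin(yaw),c[1]+a*np.sin(yaw)+b*np.cos(yaw),0*a+z],-1)
    P=(X-W[:3,3])@W[:3,:3]; m=P@K.T; m=(m[...,:2]/m[...,2:]).astype(np.float32)
    return cv2.remap(im,m[...,0],m[...,1],cv2.INTER_LINEAR)
def tgt(p,yaw,cur=None):
    """row shift(mm)/rotvec to grasp-down TCP at p, tool x at world yaw"""
    T=pose() if cur is None else cur; x=np.array([np.cos(yaw),np.sin(yaw),0]); z=np.array([0,0,-1.])
    G=np.c_[x,np.cross(z,x),z]; d=T[:3,:3].T@(np.array(p)-T[:3,3])*1000
    return np.r_[d,R.from_matrix(T[:3,:3].T@G).as_rotvec()].round(4)
E
for i in 1 2; do python3 -m pendant '[[[1,-130,-105,8,0,0,0],[1,-130,-105,8,0,0,0],[1,-130,-105,8,0,0,0],[1,-130,-105,8,0,0,0],[1,-130,-105,8,0,0,0]]]'; done
python3 -m pendant '[[[1,-130,-105,8,0,0,-0.43],[1,-130,-105,8,0,0,-0.43],[1,-130,-105,8,0,0,-0.43],[1,-130,-105,8,0,0,-0.43],[1,-130,-105,8,0,0,-0.43]]]'
python3 - <<'E'
from h import *
print(pose().round(4)); im,T=snap("w1")
for n in ("wrench","rest","nut","collar"): print(n,[(np.round(np.array(d["point"])*[640,400],1),round(d["confidence"],2)) for d in ctrl.boxes_of("wrist",n)][:3])
E
```

```text
time_s: 1.92
eef_pos: [0.2586, 0.4111, 0.3962]
eef_rot: [0.001, 0.143, 0.99, -0.001]
wrist_force: [0.9, 0.2, 0.9]
opening: 1.003
grasp_force: 0.0
time_s: 2.33
eef_pos: [0.3546, 0.2738, 0.3887]
eef_rot: [0.001, 0.144, 0.99, -0.001]
wrist_force: [1.2, -0.7, -0.3]
opening: 1.001
grasp_force: 0.0
time_s: 2.75
eef_pos: [0.4485, 0.1392, 0.3809]
eef_rot: [0.001, -0.076, 0.997, -0.0]
wrist_force: [0.1, -0.7, 0.3]
opening: 0.996
grasp_force: 0.0
[[-9.884e-01 -1.520e-01  1.400e-03  4.485e-01]
 [-1.520e-01  9.884e-01 -6.000e-04  1.392e-01]
 [-1.300e-03 -8.000e-04 -1.000e+00  3.809e-01]
 [ 0.000e+00  0.000e+00  0.000e+00  1.000e+00]]
wrench [(array([310.3, 236.4]), 0.66), (array([318.4, 201.2]), 0.66)]
rest [(array([319.5, 200.8]), 0.96), (array([398.8, 356.9]), 0.53)]
nut [(array([ 65.7, 277.2]), 0.91)]
collar [(array([202.3, 135.3]), 0.79)]
```

View pics/w1.png

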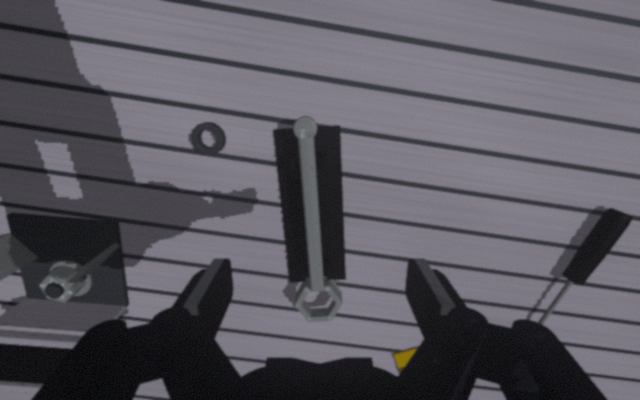

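The wrist view shows the wrench ring at (319,298), the handle end at (305,127), the collar at (209,138), and the nut with its stud at about (60,288). I'll take two more views from other places.

```bash

python3 -m pendant '[[[1,20,-140,0,0,0,0],[1,20,-140,0,0,0,0],[1,20,-140,0,0,0,0],[1,20,-140,0,0,0,0],[1,20,-140,0,0,0,0]]]' | tail -5
python3 -c "
from h import *
snap('w2')
for n in ('wrench','nut','cheek_start','cheek_end'): print(n,[(np.round(np.array(d['point'])*[640,400],1),round(d['confidence'],2)) for d in ctrl.boxes_of('wrist',n)][:3])
"
python3 -m pendant '[[[1,10,-160,40,0,0,0.15],[1,10,-160,40,0,0,0.15],[1,10,-160,40,0,0,0.15],[1,10,-160,40,0,0,0.15],[1,10,-160,40,0,0,0.15]]]' | tail -5
python3 - <<'E'
from h import *
snap('w3')
for n in ('wrench','nut','cheek_start','cheek_end'): print(n,[(np.round(np.array(d['point'])*[640,400],1),round(d['confidence'],2)) for d in ctrl.boxes_of('wrist',n)][:3])
def rect(nm,c,half,z,px,yaw=0):
    K,W=cam("wrist",np.load(f"pics/{nm}.npy")); return rectify(cv2.imread(f"pics/{nm}.png"),K,W,c,half,z,px,yaw)
# wrench from w1,w2 at shank top z=.042 ; nut from w2,w3 at z=.034
a=[rect("w1",(.616,.152),.06,.034,3.3),rect("w2",(.616,.152),.06,.034,3.3)]
b=[rect("w2",(.62,-.158),.06,.034,3.3),rect("w3",(.62,-.158),.06,.034,3.3)]
m=np.vstack([np.hstack(a),np.hstack(b)]); 
m=cv2.convertScaleAbs(m,alpha=1.4,beta=20); m=cv2.resize(m,(600,600)); 
for k in range(0,600,50): cv2.line(m,(k,0),(k,4),(0,0,255),1); cv2.line(m,(0,k),(4,k),(0,0,255),1)
cv2.imwrite("pics/m1.png",m)
E
```

```text
eef_pos: [0.4477, -0.0015, 0.381]
eef_rot: [0.0, -0.073, 0.997, -0.0]
wrist_force: [-0.1, -0.6, -0.4]
opening: 0.996
grasp_force: 0.0
wrench [(array([436.5, 205.4]), 0.63)]
nut [(array([174. , 290.8]), 0.6)]
cheek_start [(array([125. , 276.7]), 0.97)]
cheek_end []
eef_pos: [0.4619, -0.1637, 0.3393]
eef_rot: [-0.001, 0.002, 1.0, -0.001]
wrist_force: [-0.9, -0.1, 0.2]
opening: 1.0
grasp_force: 0.0
wrench [(array([623.9, 261.3]), 0.88)]
nut []
cheek_start [(array([273.7, 312.8]), 0.57)]
cheek_end [(array([374.1, 305.8]), 0.89)]
```

View pics/m1.png

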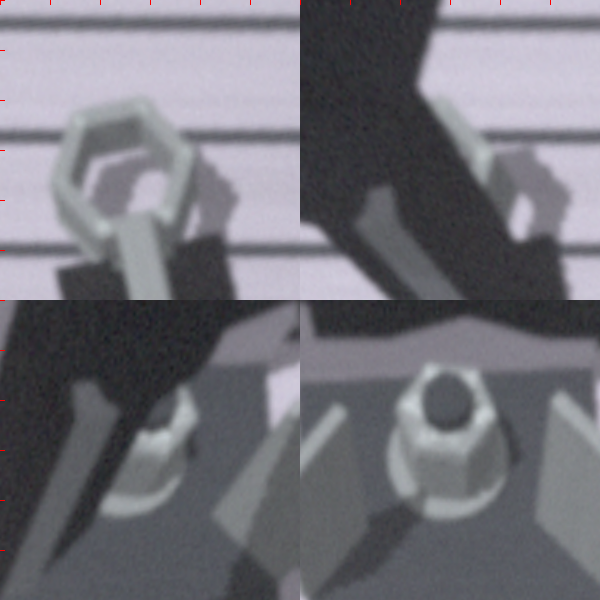

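View pics/w3.png

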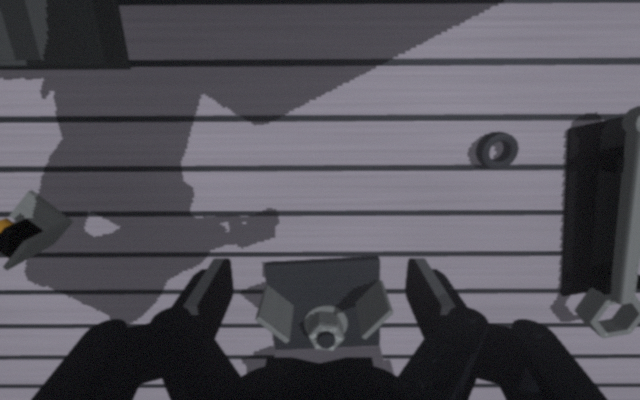

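The rectified mosaic shows the ring centred near (124,174) in the left tile, and the nut top near (447,406) with its washer and both cheeks in the right tile. In the raw w3 view the nut is at (325,325) between the cheeks. I'll refine the poses by fitting model edges.

```bash
cat > fit.py <<'E'
from h import *
from scipy.optimize import minimize
def hexa(af,z,n=12):
    v=np.array([[np.cos(a),np.sin(a)] for a in np.radians(30+60*np.arange(7))])*af/np.sqrt(3)
    t=np.linspace(0.08,.92,n)[:,None]
    P=np.vstack([v[i]*(1-t)+v[i+1]*t for i in range(6)]); return np.c_[P,np.full(len(P),z)]
def line(a,b,n=60):
    t=np.linspace(0,1,n)[:,None]; return np.array(a)*(1-t)+np.array(b)*t
def G(nm,s):
    g=cv2.GaussianBlur(cv2.cvtColor(cv2.imread(f"pics/{nm}.png"),cv2.COLOR_BGR2GRAY).astype(np.float32),(0,0),s)
    m=np.hypot(cv2.Sobel(g,cv2.CV_32F,1,0),cv2.Sobel(g,cv2.CV_32F,0,1)); return np.minimum(m,40)
def score(p,views,mod,s,grad):
    x,y,yaw,z=p; c,sn=np.cos(yaw),np.sin(yaw)
    X=np.c_[mod[:,0]*c-mod[:,1]*sn+x,mod[:,0]*sn+mod[:,1]*c+y,mod[:,2]+z]; r=0
    for v in views:
        K,W=cam("wrist",np.load(f"pics/{v}.npy")); q=(X-W[:3,3])@W[:3,:3]@K.T; q=(q[:,:2]/q[:,2:]).astype(np.float32)
        r+=cv2.remap(grad[v],q[:,:1],q[:,1:],cv2.INTER_LINEAR).mean()
    return -r
def fit(p0,views,mod,fz=False,starts=(0,)):
    best=None
    for a in starts:
        p=np.array([p0[0],p0[1],p0[2]+a,p0[3]])
        for s in (2.5,1.2):
            gr={v:G(v,s) for v in views}
            f=(lambda q:score([q[0],q[1],q[2],q[3]],views,mod,s,gr)) if fz else (lambda q:score([q[0],q[1],q[2],p0[3]],views,mod,s,gr))
            n=4 if fz else 3
            sim=np.vstack([p[:n]]+[p[:n]+d for d in np.diag([.004,.004,.06,.006][:n])])
            r=minimize(f,p[:n],method="Nelder-Mead",options=dict(initial_simplex=sim,xatol=1e-5,fatol=1e-4)); p[:n]=r.x
        if best is None or r.fun<best[0]: best=(r.fun,p.copy())
    return best
shank=np.vstack([line((-.04,s*.008,.03),(-.195,s*.008,.03)) for s in (1,-1)])
th=np.radians(np.linspace(100,260,40)); end=np.c_[-.203+.012*np.cos(th),.012*np.sin(th),np.full(40,.03)]
end2=end-[.012,0,0]
E
python3 - <<'E'
from fit import *
def sh(n,b): print(n,round(b[0],2),(b[1][:2]*1000).round(1),np.degrees(b[1][2]).round(1),(b[1][3]*1000).round(1))
bore=hexa(.038,.022)
for nm,v,m,fz in (("shank+bore w1",["w1"],np.vstack([shank,bore,bore]),0),("bore w1",["w1"],bore,0),("shank+end w1w2",["w1","w2"],np.vstack([shank,end,end]),1),("shank+end2 w1w2",["w1","w2"],np.vstack([shank,end2,end2]),1)):
    sh(nm,fit((.6064,.1624,np.radians(9),.012),v,m,fz,(-.08,0,.08)))
nut=hexa(.036,.022)
washer=np.c_[.0,0,0]
for nm,v,fz in (("nut w3",["w3"],0),("nut w1w3",["w1","w3"],1)):
  for a in (-.2,-.1,0,.1):
    sh(nm,fit((.6376,-.1568,a,.012),v,nut,fz))
# foot plate: near edge & sides unknown extent: try plate -x edge lines, cheek tops
import itertools
c=np.cos(np.radians(42)); s=np.sin(np.radians(42))
def ck(sg,off): # cheek inner face: shank (half 8mm) flat against, at window angle
    d=np.array([-c,sg*s]); n=np.array([-s*1,-sg*c])*-1 # outward normal
    return [line([*(d*r0+n*o),.064],[*(d*r1+n*o),.064],25) for r0,r1,o in ((.044,.086,.008),(.044,.086,.014))]
ch=np.vstack(ck(1,0)+ck(-1,0))
for y0 in (-.05,0,.05): sh("cheeks w3",fit((.6376,-.1568,y0,0),["w3"],ch,0))
E
```

```text
shank+bore w1 -39.49 [610.  163.2] 11.7 12.0
bore w1 -39.08 [610.1 163.3] 11.3 12.0Traceback (most recent call last):
  File "<stdin>", line 5, in <module>
  File "fit.py", line 28, in fit
    r=minimize(f,p[:n],method="Nelder-Mead",options=dict(initial_simplex=sim,xatol=1e-5,fatol=1e-4)); p[:n]=r.x
    res = _minimize_neldermead(fun, x0, args, callback, bounds=bounds,
                               **options)
    fsim[j] = func(sim[j])
              ~~~~^^^^^^^^
    fx = function(np.copy(x), *(wrapper_args + args))
  File "fit.py", line 25, in <lambda>
    f=(lambda q:score([q[0],q[1],q[2],q[3]],views,mod,s,gr)) if fz else (lambda q:score([q[0],q[1],q[2],p0[3]],views,mod,s,gr))
                ~~~~~^^^^^^^^^^^^^^^^^^^^^^^^^^^^^^^^^^^^^^
  File "fit.py", line 16, in score
    K,W=cam("wrist",np.load(f"pics/{v}.npy")); q=(X-W[:3,3])@W[:3,:3]@K.T; q=(q[:,:2]/q[:,2:]).astype(np.float32)
        ~~~^^^^^^^^^^^^^^^^^^^^^^^^^^^^^^^^^^
  File "h.py", line 8, in cam
    p=ctrl.camera_params(c)
ValueError: time passes only in moves, steps and waits
```

```bash
sed -i 's/np.minimum(m,40)/np.minimum(m,150)/' fit.py
python3 - <<'E'
s=open('h.py').read()
s=s.replace('def cam(c,T=None):\n    p=ctrl.camera_params(c)','PP={}\ndef cam(c,T=None):\n    if c not in PP: PP[c]=ctrl.camera_params(c)\n    p=PP[c]')
open('h.py','w').write(s)
E
cat > m2.py <<'E'
from fit import *
def sh(n,b): print(n,round(b[0],2),(b[1][:2]*1000).round(1),np.degrees(b[1][2]).round(1),(b[1][3]*1000).round(1))
bore=hexa(.038,.022); nut=hexa(.036,.022)
c=np.cos(np.radians(42)); s=np.sin(np.radians(42))
def ck(sg):
    d=np.array([-c,sg*s]); n=np.array([s,sg*c])
    return [line([*(d*r0+n*o),.064],[*(d*r1+n*o),.064],25) for r0,r1,o in ((.044,.086,.008),(.044,.086,.014))]
ch=np.vstack(ck(1)+ck(-1))
E
python3 - <<'E'
from m2 import *
for nm,v,m,fz in (("shank+bore w1",["w1"],np.vstack([shank,bore,bore]),0),("bore w1",["w1"],bore,0),("shank+end w1w2",["w1","w2"],np.vstack([shank,end,end]),1),("shank+end2 w1w2",["w1","w2"],np.vstack([shank,end2,end2]),1)):
    sh(nm,fit((.6064,.1624,np.radians(9),.012),v,m,fz,(-.08,0,.08)))
for nm,v,fz in (("nut w3",["w3"],0),("nut w1w3",["w1","w3"],1)):
  for a in (-.2,-.1,0,.1):
    sh(nm,fit((.6376,-.1568,a,.012),v,nut,fz))
for y0 in (-.05,0,.05): sh("cheeks w3",fit((.6376,-.1568,y0,0),["w3"],ch,0))
E
```

```text
shank+bore w1 -91.23 [609.2 163.5] 12.1 12.0
bore w1 -60.15 [609.4 163.3] 13.0 12.0
shank+end w1w2 -182.85 [596.3 160.6] 12.1 10.0
shank+end2 w1w2 -178.39 [607.5 163.4] 12.3 9.3
nut w3 -74.24 [ 635.8 -156.6] -4.8 12.0
nut w3 -74.28 [ 635.7 -156.5] -4.8 12.0
nut w3 -74.26 [ 635.7 -156.5] -5.0 12.0
nut w3 -74.28 [ 635.7 -156.5] -4.8 12.0
nut w1w3 -140.9 [ 635.8 -156.6] -7.4 12.6
nut w1w3 -140.92 [ 635.8 -156.6] -7.2 12.6
nut w1w3 -140.93 [ 635.8 -156.6] -7.2 12.6
nut w1w3 -140.86 [ 635.7 -156.6] -7.5 12.7
cheeks w3 -61.6 [ 645.3 -155.9] 3.3 0.0
cheeks w3 -70.96 [ 636.6 -155.5] 3.9 0.0
cheeks w3 -70.97 [ 636.7 -155.6] 3.9 0.0
```

Fits agree with the given heights. The wrench is at (609,163) mm with yaw 12°. The nut is at (636,-156.5) with yaw about -5°, and the foot's yaw is about 3.8°. That leaves about 131° of turning. I'll grasp at 127 mm.

```bash
python3 -c "
from h import *
print(pose()[:3,3],tgt((.4851,.1368,.29),np.radians(192.1)))"
```

```text
[ 0.46175306 -0.15817303  0.34084109] [-2.346140e+01  2.949433e+02  5.096090e+01  4.000000e-04  1.000000e-04
 -2.108000e-01]
```

```bash
python3 -m pendant '[[[1,-12,150,25,0,0,0],[1,-12,150,25,0,0,0],[1,-12,150,25,0,0,0],[1,-12,150,25,0,0,0],[1,-12,150,25,0,0,0]]]' >/dev/null
python3 -m pendant '[[[0.7,-12,145,26,0,0,-0.211],[0.7,-12,145,26,0,0,-0.211],[0.7,-12,145,26,0,0,-0.211],[0.7,-12,145,26,0,0,-0.211],[0.7,-12,145,26,0,0,-0.211]]]'
python3 -m pendant '[[[0.7,0,0,0,0,0,0],[0.7,0,0,0,0,0,0]]]' >/dev/null
python3 - <<'E'
from m2 import *
im,T=snap("w4"); print(tgt((.4851,.1368,.24),np.radians(192.1)))
print(ctrl.get_obs()["wrist_force"].round(2))
sh("shank w4",fit((.6093,.1634,np.radians(12.1),.012),["w4"],np.vstack([shank,end2,end2]),0)); sh("fitw1 shank,end2,bore",fit((.6093,.1634,np.radians(12.1),.012),["w1"],np.vstack([shank,bore,bore]),0))
E
```

```text
time_s: 5.17
eef_pos: [0.4849, 0.14, 0.2894]
eef_rot: [-0.0, -0.108, 0.994, 0.001]
wrist_force: [-0.5, -0.2, 0.5]
opening: 0.7
grasp_force: 0.0
[ 5.0330e-01  1.9002e+00  5.0191e+01 -5.0000e-04  7.0000e-04 -1.3000e-03]
[-0.18 -0.13  0.64]
shank w4 -103.76 [608.6 164.2] 12.4 12.0
fitw1 shank,end2,bore -91.22 [609.3 163.9] 12.1 12.0
```

```bash
python3 -m pendant '[[[0.7,0.5,2.3,25,0,0,0],[0.7,0.5,2.3,50,0,0,0],[0.7,0.5,2.3,70,0,0,0],[0.7,0.5,2.3,88,0,0,0],[0.7,0.5,2.3,100,0,0,0]]]'
python3 -m pendant '[[[0.7,0,0,0,0,0,0],[0.7,0,0,0,0,0,0]]]'
python3 -c "
from h import *
print(tgt((.4851,.1370,.19),np.radians(192.1)))"
```

```text
time_s: 5.8
eef_pos: [0.4847, 0.1361, 0.1884]
eef_rot: [-0.001, -0.104, 0.995, -0.0]
wrist_force: [0.4, -0.2, 0.1]
opening: 0.699
grasp_force: 0.0
time_s: 5.97
eef_pos: [0.4852, 0.1366, 0.1897]
eef_rot: [-0.0, -0.104, 0.995, -0.0]
wrist_force: [0.5, -0.6, 0.3]
opening: 0.696
grasp_force: 0.0
[ 1.150e-02  3.716e-01 -2.528e-01  1.000e-04 -8.000e-04 -3.100e-03]
```

```bash
python3 -m pendant '[[[0,0,0.4,0,0,0,0],[0,0,0.4,0,0,0,0],[0,0,0.4,0,0,0,0],[0,0,0.4,0,0,0,0],[0,0,0.4,0,0,0,0]]]'
python3 -m pendant '[[[0,0,0,0,0,0,0],[0,0,0,0,0,0,0],[0,0,0,0,0,0,0],[0,0,0,0,0,0,0]]]'
python3 -c "
from h import *
o=ctrl.get_obs();print(pose()[:3,3],o['wrist_force'],o['torque'])"
python3 -m pendant '[[[0,0,0,-6,0,0,0],[0,0,0,-14,0,0,0],[0,0,0,-14,0,0,0],[0,0,0,-14,0,0,0]]]'
python3 -c "
from h import *
o=ctrl.get_obs();print(pose()[:3,3],o['wrist_force'],o['torque'])"
```

```text
time_s: 6.38
eef_pos: [0.4857, 0.1377, 0.1909]
eef_rot: [0.001, -0.104, 0.995, -0.0]
wrist_force: [-1.8, -1.2, 6.3]
opening: 0.175
grasp_force: 58.8
time_s: 6.72
eef_pos: [0.4857, 0.1377, 0.1909]
eef_rot: [0.001, -0.104, 0.995, -0.0]
wrist_force: [-1.6, -1.7, 6.6]
opening: 0.175
grasp_force: 58.8
[0.48565926 0.13768158 0.19090973] [-1.63708292 -1.65768373  6.61783277] [-0.20819324  0.15931047 -0.02361129]
time_s: 7.05
eef_pos: [0.4852, 0.1377, 0.2043]
eef_rot: [0.001, -0.104, 0.995, -0.0]
wrist_force: [0.2, 0.0, -3.8]
opening: 0.172
grasp_force: 58.8
[0.48516636 0.13774599 0.20428665] [ 0.16449813  0.0449171  -3.82814181] [-0.0605507   0.09159869 -0.02622387]
```

```bash
python3 -m pendant '[[[0,0,0,-30,0,0,0],[0,0,0,-60,0,0,0],[0,0,0,-90,0,0,0],[0,0,0,-95,0,0,0],[0,0,0,-95,0,0,0]]]' >/dev/null
python3 -m pendant '[[[0,40,-40,0,0,0,0.08],[0,45,-80,0,0,0,0.16],[0,45,-120,0,0,0,0.208],[0,45,-150,0,0,0,0.208],[0,45,-150,0,0,0,0.208]]]' >/dev/null
python3 -m pendant '[[[0,-10,-30,0,0,0,0],[0,-10,-60,0,0,0,0],[0,-10,-72,0,0,0,0],[0,-10,-72,0,0,0,0],[0,-10,-72,0,0,0,0]]]'
python3 - <<'E'
from m2 import *
im,T=snap("w5"); print(T[:3,3])
for a in (-.1,0,.1): sh("nut w5",fit((.6358,-.1566,a,.012),["w5"],nut,0))
sh("cheeks",fit((.6358,-.1566,.06,0),["w5"],ch,0))
tx=np.arctan2(-T[1,0],-T[0,0]); print("wrench yaw by tool",np.degrees(tx))
w=T[:3,3]+[.1263*np.cos(tx),.1263*np.sin(tx),-.178]
m=np.vstack([line((-.145,s*.008,.03),(-.195,s*.008,.03)) for s in (1,-1)]+[end2]); print(w)
sh("held",fit((w[0],w[1],tx,w[2]),["w5"],m,1))
E
```

```text
time_s: 8.3
eef_pos: [0.4815, -0.0903, 0.2969]
eef_rot: [-0.002, 0.0, 1.0, 0.001]
wrist_force: [-1.2, 0.0, -3.4]
opening: 0.181
grasp_force: 60.0
[ 0.48149102 -0.0903154   0.29693356]
nut w5 -36.01 [ 683.4 -174.1] -14.3 12.0
nut w5 -41.18 [ 657.3 -186.4] -6.7 12.0
nut w5 -36.04 [ 683.3 -173.9] -12.2 12.0
cheeks -30.43 [ 628.8 -146.3] -1.3 0.0
wrench yaw by tool -0.035291681293178286
[ 0.60779099 -0.0903932   0.11893356]
held -67.17 [606.5 -89.4] -0.1 117.8
```

View pics/w5.png

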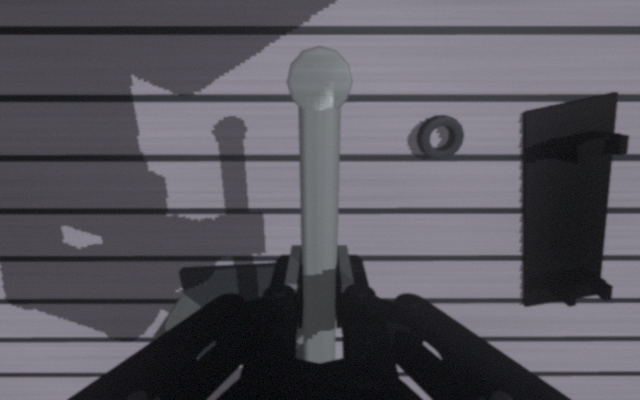

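The wrist view shows the wrench held straight, with its round end at (320,78). The collar is at (440,135) and the empty rest is on the right. The gripper hides the nut. The held-pose fit matches expectation to about 1 mm. Next I'll move above the nut.

```bash
cat > seat.py <<'E'
from h import *
import sys
N=np.array([.6358,-.1566]); L=.1265; F=3.7
def P(y,z): # wrench world yaw deg, tcp z
    a=np.radians(y); return (N[0]-L*np.cos(a),N[1]-L*np.sin(a),z),a+np.pi
def show(*yz):
    np.set_printoptions(suppress=True); o=ctrl.get_obs(); T=pose()
    print("t",o["time_s"].__round__(2),"F",o["wrist_force"].round(1),"M",o["torque"].round(2),"yaw",np.degrees(np.arctan2(-T[1,0],-T[0,0])).round(2),"ring",((T[:3,3]+T[:3,0]*-L)*1000).round(1))
    for y,z in yz: r=tgt(*P(y,z),cur=T); print(y,z,r[:3].round(1),r[3:].round(3))
E
python3 -c "
from seat import *
show((-5.5,.27),(-5.5,.23))"
```

```text
t 8.35 F [-0.9  0.3 -3.2] M [0.05 0.11 0.  ] yaw 0.04 ring [608.  -89.6 296.9]
-5.5 0.27 [-28.4 -54.9  27. ] [ 0.002 -0.003  0.097]
-5.5 0.23 [-28.5 -54.9  67. ] [ 0.002 -0.003  0.097]
```

```bash
python3 -m pendant '[[[0,-28.5,-30,10,0,0,0.05],[0,-28.5,-55,25,0,0,0.097],[0,-28.5,-55,27,0,0,0.097],[0,-28.5,-55,27,0,0,0.097]]]' >/dev/null
python3 -m pendant '[[[0,0,0,20,0,0,0],[0,0,0,38,0,0,0],[0,0,0,38,0,0,0],[0,0,0,38,0,0,0]]]' >/dev/null
python3 - <<'E'
from seat import *
show((-5.5,.23),(-5.5,.215))
im=ctrl.camera("top"); cv2.imwrite("pics/t2.png",cv2.resize(im[150:260,330:450,::-1],None,fx=5,fy=5,interpolation=cv2.INTER_CUBIC))
E
```

```text
t 9.02 F [ 0.4  0.3 -2.4] M [-0.01  0.14 -0.03] yaw -5.39 ring [ 636.1 -155.5  232.6]
-5.5 0.23 [ 0.2 -0.9  3. ] [ 0.002 -0.003  0.002]
-5.5 0.215 [ 0.2 -0.9 18. ] [ 0.002 -0.003  0.002]
```

View pics/t2.png

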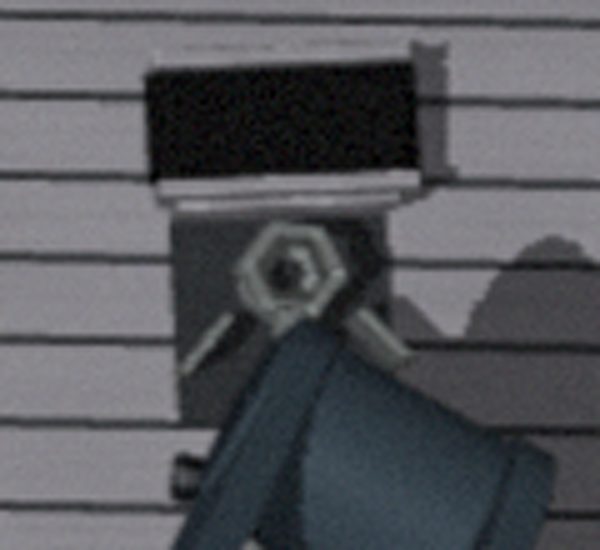

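The top crop shows the ring at (292,270) centred on the stud, with the shank between both cheeks. I'll lower gently.

```bash
python3 -m pendant '[[[0,0.2,-0.5,8,0,0,0],[0,0.2,-0.5,16,0,0,0],[0,0.2,-0.5,20,0,0,0],[0,0.2,-0.5,23,0,0,0],[0,0.2,-0.5,23,0,0,0]]]'
python3 -c "
from seat import *
show((-5.5,.19))"
```

```text
time_s: 9.48
eef_pos: [0.5102, -0.1457, 0.2099]
eef_rot: [-0.001, 0.048, 0.999, 0.0]
wrist_force: [-0.2, 0.5, -2.7]
opening: 0.174
grasp_force: 60.1
t 9.48 F [-0.2  0.5 -2.7] M [ 0.06  0.11 -0.01] yaw -5.5 ring [ 636.1 -157.8  209.7]
-5.5 0.19 [ 0.4  1.2 19.9] [ 0.001 -0.001  0.   ]
```

```bash
python3 -m pendant '[[[0,0,0.3,3,0,0,0],[0,0,0.3,6,0,0,0],[0,0,0.3,9,0,0,0],[0,0,0.3,9,0,0,0]]]' | grep -E "pos|force"
python3 -c "
from seat import *
show((-5.5,.19))"
```

```text
eef_pos: [0.5105, -0.1454, 0.2011]
wrist_force: [-0.1, -0.2, -3.3]
grasp_force: 60.1
t 9.82 F [-0.1 -0.2 -3.3] M [ 0.02 -0.02  0.03] yaw -5.49 ring [ 636.4 -157.5  201.1]
-5.5 0.19 [ 0.7  0.9 11.1] [ 0. -0.  0.]
```

```bash
python3 -m pendant '[[[0,0.3,0.3,4,0,0,0],[0,0.3,0.3,7,0,0,0],[0,0.3,0.3,9.5,0,0,0],[0,0.3,0.3,9.5,0,0,0],[0,0.3,0.3,9.5,0,0,0]]]' | grep -E "pos|force"
python3 -c "
from seat import *
show((-5.5,.19))"
```

```text
eef_pos: [0.5104, -0.1452, 0.1921]
wrist_force: [1.1, 0.0, -2.9]
grasp_force: 60.2
t 10.23 F [ 1.1  0.  -2.9] M [ 0.09 -0.02  0.05] yaw -5.49 ring [ 636.3 -157.3  192.1]
-5.5 0.19 [0.6 0.7 2.1] [0. 0. 0.]
```

```bash
sed -i 's/N=np.array.*/N=np.array([.6362,-.1569]); L=.1265; F=3.7/' seat.py; python3 -c "
from seat import *
show(*[(y,.1915) for y in (-9,-13,-17,-21,-25)])"
```

```text
t 10.23 F [ 1.1  0.  -2.9] M [ 0.09 -0.02  0.05] yaw -5.49 ring [ 636.3 -157.3  192.1]
-9 0.1915 [-0.1  8.2  0.6] [0.    0.    0.061]
-13 0.1915 [-0.9 17.   0.6] [0.    0.    0.131]
-17 0.1915 [-2.4 25.7  0.6] [0.    0.    0.201]
-21 0.1915 [-4.5 34.3  0.6] [0.    0.    0.271]
-25 0.1915 [-7.1 42.7  0.6] [0.    0.    0.341]
```

```bash
python3 -m pendant '[[[0,-0.1,8.2,0.6,0,0,0.061],[0,-0.9,17,0.6,0,0,0.131],[0,-2.4,25.7,0.6,0,0,0.201],[0,-2.4,25.7,0.6,0,0,0.201],[0,-2.4,25.7,0.6,0,0,0.201]]]' | grep -E "pos|force"
python3 -c "
from seat import *
show(*[(y,.1915) for y in (-17,-21,-25,-29,-32,-34)])"
```

```text
eef_pos: [0.5157, -0.1201, 0.1921]
wrist_force: [3.2, -1.6, -2.7]
grasp_force: 60.0
t 10.65 F [ 3.2 -1.6 -2.7] M [-0.16 -0.36  0.13] yaw -16.87 ring [ 636.7 -156.8  192.3]
-17 0.1915 [0.5 0.  0.6] [-0.001  0.002  0.002]
-21 0.1915 [0.2 8.8 0.5] [-0.001  0.002  0.072]
-25 0.1915 [-0.8 17.6  0.5] [-0.001  0.002  0.142]
-29 0.1915 [-2.3 26.3  0.5] [-0.     0.002  0.212]
-32 0.1915 [-3.9 32.7  0.5] [-0.     0.002  0.264]
-34 0.1915 [-5.1 37.   0.5] [-0.     0.002  0.299]
```

```bash
python3 -m pendant '[[[0,-0.4,8.8,0,0,0,0.07],[0,-1.4,17.6,0,0,0,0.14],[0,-2.9,26.3,0,0,0,0.21],[0,-5.6,36.5,0,0,0,0.295],[0,-5.6,36.5,0,0,0,0.295]]]' | grep -E "pos|force"
python3 -c "
from seat import *
show(*[(y,.1915) for y in (-34,-30)])"
```

```text
eef_pos: [0.5319, -0.0861, 0.192]
wrist_force: [1.4, -2.6, -3.3]
grasp_force: 60.1
t 11.07 F [ 1.4 -2.6 -3.3] M [-0.32 -0.21  0.09] yaw -33.95 ring [ 636.8 -156.8  192.1]
-34 0.1915 [ 0.5 -0.3  0.4] [0.    0.001 0.001]
-30 0.1915 [ 0.2 -9.2  0.4] [ 0.     0.001 -0.069]
```

```bash
python3 -m pendant '[[[0,-0.2,-5,0,0,0,-0.04],[0,-0.2,-10.5,0,0,0,-0.08],[0,-0.2,-10.5,0,0,0,-0.08],[0,-0.2,-10.5,-3,0,0,-0.08],[0,-0.2,-10.5,-6,0,0,-0.08]]]' | grep -E "pos|force"
python3 -c "
from seat import *
show()"
python3 -m pendant '[[[0,0,0,-8,0,0,0],[0,0,0,-16,0,0,0],[0,0,0,-24,0,0,0],[0,0,0,-26,0,0,0],[0,0,0,-26,0,0,0]]]' | grep -E "pos|force"
python3 -c "
from seat import *
show(*[(y,.2235) for y in (-23,-16,-9,-3,3)])"
```

```text
eef_pos: [0.5257, -0.0957, 0.1978]
wrist_force: [5.0, -0.3, -3.7]
grasp_force: 60.0
t 11.48 F [ 5.  -0.3 -3.7] M [ 0.18 -0.47  0.34] yaw -29.32 ring [ 636.  -157.7  197.9]
eef_pos: [0.5255, -0.0955, 0.2244]
wrist_force: [0.2, -0.2, -2.9]
grasp_force: 60.1
t 11.9 F [ 0.2 -0.2 -2.9] M [ 0.06  0.08 -0.01] yaw -29.33 ring [ 635.8 -157.5  224.4]
-23 0.2235 [ -0.9 -13.3   0.9] [-0.     0.001 -0.11 ]
-16 0.2235 [ -3.5 -28.5   0.9] [-0.     0.001 -0.233]
-9 0.2235 [ -8.  -43.3   0.9] [-0.     0.001 -0.355]
-3 0.2235 [-13.2 -55.4   0.9] [-0.     0.001 -0.46 ]
3 0.2235 [-19.7 -67.    0.9] [-0.     0.001 -0.564]
```

```bash
sed -i 's/N=np.array.*/N=np.array([.6368,-.1569]); L=.1265; F=3.7/' seat.py
python3 -m pendant '[[[0,-0.9,-13.3,0,0,0,-0.11],[0,-3.5,-28.5,0,0,0,-0.233],[0,-8,-43.3,0,0,0,-0.355],[0,-13.2,-55.4,0,0,0,-0.46],[0,-19.7,-67,0,0,0,-0.564]]]' | grep -E "pos|force"
python3 -c "
from seat import *
show(*[(y,.2235) for y in (9,16,22,27,32)])"
```

```text
eef_pos: [0.509, -0.1638, 0.223]
wrist_force: [-0.1, 1.1, -3.0]
grasp_force: 60.1
t 12.32 F [-0.1  1.1 -3. ] M [0.02 0.08 0.01] yaw 3.29 ring [ 635.3 -156.6  222.7]
9 0.2235 [ -2.1 -13.   -0.6] [ 0.001 -0.002 -0.1  ]
16 0.2235 [ -4.6 -28.2  -0.6] [ 0.001 -0.002 -0.222]
22 0.2235 [ -8.1 -41.   -0.6] [ 0.001 -0.002 -0.327]
27 0.2235 [-12.1 -51.3  -0.6] [ 0.001 -0.002 -0.414]
32 0.2235 [-17.  -61.2  -0.6] [ 0.001 -0.002 -0.501]
```

```bash

python3 -m pendant '[[[0,-2.1,-13,0,0,0,-0.1],[0,-4.6,-28.2,0,0,0,-0.222],[0,-8.1,-41,0,0,0,-0.327],[0,-12.1,-51.3,0,0,0,-0.414],[0,-17,-61.2,0,0,0,-0.501]]]' | grep -E "pos|force"
python3 -m pendant '[[[0,0,0,0,0,0,0],[0,0,0,0,0,0,0]]]' >/dev/null
python3 - <<'E'
from seat import *
show((32,.2145),(32,.2035),(32,.1915))
im=ctrl.camera("top"); cv2.imwrite("pics/t3.png",cv2.resize(im[180:235,355:415,::-1],None,fx=10,fy=10,interpolation=cv2.INTER_CUBIC))
E
```

```text
eef_pos: [0.5296, -0.2243, 0.2229]
wrist_force: [0.8, 0.4, -3.1]
grasp_force: 60.1
t 12.9 F [-0.1  0.5 -3.7] M [-0.03  0.15 -0.02] yaw 31.51 ring [ 637.5 -157.7  222.9]
32 0.2145 [ 0.2 -0.1  8.5] [ 0.001 -0.001 -0.009]
32 0.2035 [ 0.2 -0.1 19.5] [ 0.001 -0.001 -0.009]
32 0.1915 [ 0.2 -0.1 31.5] [ 0.001 -0.001 -0.009]
```

View pics/t3.png

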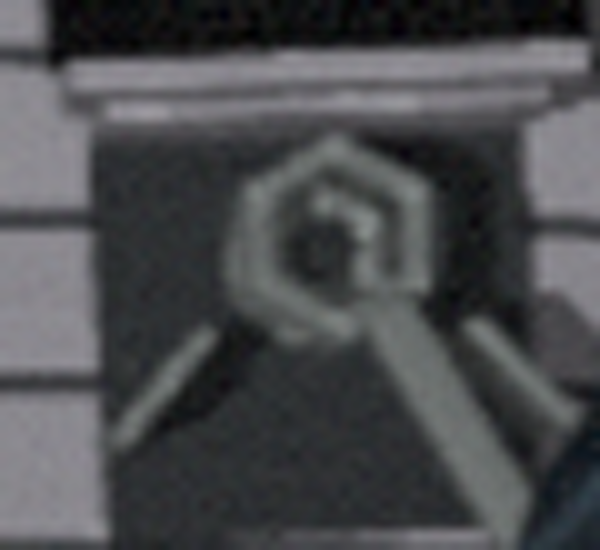

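The top crop shows the raised ring at (340,237) over the stud at (322,247). That offset is what parallax predicts, and the shank is clear of both cheeks. I'll lower.

```bash

python3 -m pendant '[[[0,0.2,-0.1,6,0,0,-0.005],[0,0.2,-0.1,10,0,0,-0.005],[0,0.2,-0.1,13,0,0,-0.005],[0,0.2,-0.1,15,0,0,-0.005],[0,0.2,-0.1,15,0,0,-0.005]]]' | grep -E "pos|force"
python3 -c "
from seat import *
show((32,.1915))"
```

```text
eef_pos: [0.5296, -0.2235, 0.2078]
wrist_force: [0.8, -0.2, -3.4]
grasp_force: 60.1
t 13.37 F [ 0.8 -0.2 -3.4] M [-0.1   0.15 -0.06] yaw 31.98 ring [ 636.9 -156.5  207.7]
32 0.1915 [ 0.3 -0.4 16.3] [ 0.001 -0.001 -0.   ]
```

```bash

python3 -m pendant '[[[0,0,-0.2,5,0,0,0],[0,0,-0.2,10,0,0,0],[0,0,-0.2,14,0,0,0],[0,0,-0.2,16,0,0,0],[0,0,-0.2,16,0,0,0]]]' | grep -E "pos|force"
python3 -c "
from seat import *
show(*[(y,.1915) for y in (28,22,15.5,9,2.5)])"
```

```text
eef_pos: [0.5298, -0.224, 0.1919]
wrist_force: [-0.7, -0.4, -2.1]
grasp_force: 60.2
t 13.78 F [-0.7 -0.4 -2.1] M [-0.    0.02  0.04] yaw 31.98 ring [ 637.1 -157.   191.9]
28 0.1915 [-0.   9.   0.4] [ 0.001 -0.     0.069]
22 0.1915 [-1.7 22.2  0.4] [ 0.001 -0.     0.174]
15.5 0.1915 [-4.9 36.1  0.4] [ 0.001 -0.     0.288]
9 0.1915 [-9.8 49.6  0.5] [ 0.001 -0.     0.401]
2.5 0.1915 [-16.1  62.5   0.5] [ 0.001 -0.     0.514]
```

Seated cleanly. Now for the second stroke, down to yaw -34.

```bash

python3 -m pendant '[[[0,0,9,0,0,0,0.069],[0,-1.7,22.2,0,0,0,0.174],[0,-4.9,36.1,0,0,0,0.288],[0,-9.8,49.6,0,0,0,0.401],[0,-16.1,62.5,0,0,0,0.514]]]' | grep -E "pos|force"
python3 -c "
from seat import *
show(*[(y,.1915) for y in (-3,-9.5,-16,-22.5,-29)])"
```

```text
eef_pos: [0.5105, -0.1623, 0.1928]
wrist_force: [4.2, -1.0, -4.8]
grasp_force: 60.0
t 14.2 F [ 4.2 -1.  -4.8] M [-0.15 -0.37  0.18] yaw 2.21 ring [ 636.9 -157.4  192.9]
-3 0.1915 [-0.4 12.   1.3] [-0.001  0.001  0.091]
-9.5 0.1915 [-2.5 26.2  1.3] [-0.001  0.001  0.204]
-16 0.1915 [-6.2 40.   1.3] [-0.001  0.001  0.318]
-22.5 0.1915 [-11.5  53.4   1.3] [-0.001  0.001  0.431]
-29 0.1915 [-18.2  66.    1.3] [-0.     0.001  0.545]
```

```bash

python3 -m pendant '[[[0,-0.9,12,0.5,0,0,0.091],[0,-3.1,26.2,0.5,0,0,0.204],[0,-6.8,40,0.5,0,0,0.318],[0,-12.1,53.4,0.5,0,0,0.431],[0,-18.8,66,0.5,0,0,0.545]]]' | grep -E "pos|force"
python3 -c "
from seat import *
show(*[(y,.1915) for y in (-32,-34,-30)])"
```

```text
eef_pos: [0.5265, -0.0954, 0.1924]
wrist_force: [0.8, -2.2, -3.1]
grasp_force: 60.2
t 14.62 F [ 0.8 -2.2 -3.1] M [-0.35 -0.08  0.08] yaw -29.02 ring [ 637.1 -156.7  192.4]
-32 0.1915 [-0.   6.3  0.9] [-0.     0.     0.052]
-34 0.1915 [-0.3 10.7  0.9] [-0.     0.     0.087]
-30 0.1915 [0.1 1.9 0.9] [-0.     0.     0.017]
```

```bash

python3 -m pendant '[[[0,-0.1,6.3,0,0,0,0.052],[0,-0.4,10.7,0,0,0,0.087],[0,-0.4,10.7,0,0,0,0.087],[0,-0.1,5,0,0,0,0.045],[0,-0.2,1,0,0,0,0.009]]]' | grep -E "pos|force"
python3 -c "
from seat import *
show()"
python3 -m pendant '[[[0,0,0,-8,0,0,0],[0,0,0,-16,0,0,0],[0,0,0,-24,0,0,0],[0,0,0,-31,0,0,0],[0,0,0,-31,0,0,0]]]' | grep -E "pos|force"
python3 -c "
from seat import *
show(*[(y,.2235) for y in (-23,-16,-9,-3,3)])"
```

```text
eef_pos: [0.527, -0.0951, 0.1921]
wrist_force: [-0.2, -0.5, -3.4]
grasp_force: 60.1
t 15.03 F [-0.2 -0.5 -3.4] M [ 0.07  0.25 -0.1 ] yaw -29.0 ring [ 637.6 -156.5  192.1]
eef_pos: [0.528, -0.0952, 0.2254]
wrist_force: [-0.5, 0.3, -2.4]
grasp_force: 60.1
t 15.45 F [-0.5  0.3 -2.4] M [0.02 0.08 0.  ] yaw -29.22 ring [ 638.4 -156.9  225.9]
-23 0.2235 [  0.7 -14.5   1.9] [ 0.     0.004 -0.108]
-16 0.2235 [ -1.9 -29.7   1.9] [ 0.     0.004 -0.231]
-9 0.2235 [ -6.4 -44.5   1.9] [-0.     0.004 -0.353]
-3 0.2235 [-11.6 -56.6   2. ] [-0.     0.004 -0.458]
3 0.2235 [-18.  -68.2   2. ] [-0.     0.004 -0.562]
```

```bash
sed -i 's/N=np.array.*/N=np.array([.6372,-.1569]); L=.1265; F=3.7/' seat.py
python3 -m pendant '[[[0,-0.5,-14,0,0,0,-0.11],[0,-3,-29,0,0,0,-0.233],[0,-7.3,-44,0,0,0,-0.355],[0,-12.5,-56,0,0,0,-0.46],[0,-19,-67.6,0,0,0,-0.564]]]' | grep -E "pos|force"
python3 -c "
from seat import *
show(*[(y,.2235) for y in (9,16,22,27,32)])"
```

```text
eef_pos: [0.5103, -0.1636, 0.2232]
wrist_force: [-0.5, -0.5, -2.6]
grasp_force: 60.1
t 15.87 F [-0.5 -0.5 -2.6] M [-0.02  0.16  0.04] yaw 3.41 ring [ 636.6 -156.1  223.1]
9 0.2235 [ -1.2 -13.1  -0.3] [ 0.    -0.    -0.098]
16 0.2235 [ -3.6 -28.4  -0.3] [ 0.   -0.   -0.22]
22 0.2235 [ -7.2 -41.1  -0.3] [ 0.    -0.    -0.324]
27 0.2235 [-11.1 -51.4  -0.4] [ 0.    -0.    -0.412]
32 0.2235 [-16.  -61.4  -0.4] [ 0.    -0.    -0.499]
```

```bash

python3 -m pendant '[[[0,-1.2,-13,0,0,0,-0.1],[0,-3.6,-28.2,0,0,0,-0.22],[0,-7.2,-41,0,0,0,-0.326],[0,-11.1,-51.4,0,0,0,-0.414],[0,-16,-61.4,0,0,0,-0.503]]]' | grep -E "pos|force"
python3 -m pendant '[[[0,0,0,0,0,0,0],[0,0,0,0,0,0,0]]]' >/dev/null
python3 -c "
from seat import *
show((32,.208),(32,.1915))"
```

```text
eef_pos: [0.53, -0.2243, 0.2231]
wrist_force: [0.3, -0.2, -2.6]
grasp_force: 60.1
t 16.45 F [-0.1 -0.5 -3.6] M [-0.05  0.08  0.04] yaw 31.74 ring [ 637.5 -157.3  223. ]
32 0.208 [ 0.1 -0.1 15.1] [ 0.    -0.    -0.005]
32 0.1915 [ 0.1 -0.1 31.6] [ 0.    -0.    -0.005]
```

```bash

python3 -m pendant '[[[0,0.1,-0.1,6,0,0,-0.004],[0,0.1,-0.1,10,0,0,-0.004],[0,0.1,-0.1,13,0,0,-0.004],[0,0.1,-0.1,15,0,0,-0.004],[0,0.1,-0.1,15,0,0,-0.004]]]' | grep -E "pos|force"
python3 -c "
from seat import *
show((32,.1915))"
```

```text
eef_pos: [0.5298, -0.2234, 0.2075]
wrist_force: [0.3, 0.1, -3.8]
grasp_force: 60.0
t 16.87 F [ 0.3  0.1 -3.8] M [-0.13  0.07  0.03] yaw 32.15 ring [ 636.9 -156.1  207.4]
32 0.1915 [ 0.2 -0.6 16. ] [ 0.001 -0.     0.003]
```

```bash

python3 -m pendant '[[[0,0,-0.3,5,0,0,0],[0,0,-0.3,10,0,0,0],[0,0,-0.3,14,0,0,0],[0,0,-0.3,16,0,0,0],[0,0,-0.3,16,0,0,0]]]' | grep -E "pos|force"
python3 -c "
from seat import *
show(*[(y,.1915) for y in (28,22,15.5,9,2.5)])"
```

```text
eef_pos: [0.53, -0.2241, 0.1915]
wrist_force: [-0.9, -0.2, -1.6]
grasp_force: 60.3
t 17.28 F [-0.9 -0.2 -1.6] M [-0.04  0.08 -0.03] yaw 32.14 ring [ 637.1 -156.8  191.5]
28 0.1915 [-0.4  9.  -0. ] [ 0.001 -0.     0.072]
22 0.1915 [-2.  22.1  0. ] [ 0.001 -0.     0.177]
15.5 0.1915 [-5.3 36.1  0. ] [ 0.001 -0.     0.29 ]
9 0.1915 [-10.2  49.6   0. ] [ 0.001 -0.     0.404]
2.5 0.1915 [-16.6  62.4   0. ] [ 0.001 -0.     0.517]
```

```bash

python3 -m pendant '[[[0,-0.3,9,0,0,0,0.07],[0,-2,22.1,0,0,0,0.175],[0,-5.3,36.1,0,0,0,0.29],[0,-10.2,49.6,0,0,0,0.404],[0,-16.6,62.4,0,0,0,0.517]]]' | grep -E "pos|force"
python3 -c "
from seat import *
show(*[(y,.1915) for y in (-2,-6,-10,-13)])"
```

```text
eef_pos: [0.5106, -0.1622, 0.1922]
wrist_force: [2.3, -1.9, -3.1]
grasp_force: 60.1
t 17.7 F [ 2.3 -1.9 -3.1] M [-0.21 -0.16  0.19] yaw 2.2 ring [ 637.  -157.3  192.2]
-2 0.1915 [-0.5  9.7  0.7] [-0.     0.     0.073]
-6 0.1915 [-1.5 18.4  0.7] [-0.     0.     0.143]
-10 0.1915 [-3.  27.1  0.7] [-0.     0.     0.213]
-13 0.1915 [-4.6 33.6  0.7] [-0.     0.     0.265]
```

```bash

python3 -m pendant '[[[0,-0.5,9.7,0.3,0,0,0.073],[0,-1.5,18.4,0.3,0,0,0.143],[0,-3,27.1,0.3,0,0,0.213],[0,-4.6,33.6,0.3,0,0,0.265],[0,-4.6,33.6,0.3,0,0,0.265]]]' | grep -E "pos|force"
python3 - <<'E'
s=open('seat.py').read()
s=s.replace('    for y,z in yz','''    f=o["wrist_force"]; m=o["torque"]; a=np.arctan2(-T[1,0],-T[0,0])
    r=-L*np.array([np.cos(a),np.sin(a)]); ft=f[0]*np.sin(-a)+f[1]*np.cos(a)
    print("tangential",round(ft,2),"torque about nut: F*L",round(r[0]*f[1]-r[1]*f[0],2),"+Mz",round(m[2],2))
    for y,z in yz''')
open('seat.py','w').write(s)
E
python3 -c "
from seat import *
show(*[(y,.1915) for y in (-15,-17,-19,-21)])"
```

```text
eef_pos: [0.514, -0.1281, 0.1919]
wrist_force: [-3.1, -4.4, -0.9]
grasp_force: 60.3
t 18.12 F [-3.1 -4.4 -0.9] M [-0.6   0.52 -0.21] yaw -12.71 ring [ 637.4 -155.9  191.9]
tangential -4.98 torque about nut: F*L 0.63 +Mz -0.21
-15 0.1915 [-0.1  4.1  0.4] [-0.   -0.    0.04]
-17 0.1915 [-0.4  8.5  0.4] [-0.    -0.     0.075]
-19 0.1915 [-0.8 12.9  0.4] [-0.   -0.    0.11]
-21 0.1915 [-1.3 17.2  0.4] [-0.    -0.     0.145]
```

```bash
sed -i 's/,"+Mz",round(m\[2\],2))/,"+Mz",round(m[2],2),"=",round(r[0]*f[1]-r[1]*f[0]+m[2],2))/' seat.py
python3 -m pendant '[[[0,-0.1,4.1,0,0,0,0.04],[0,-0.1,4.1,0,0,0,0.04],[0,-0.1,4.1,0,0,0,0.04]]]' | grep -E "time"
python3 -c "
from seat import *
show()"
python3 -m pendant '[[[0,-0.2,4.2,0,0,0,0.035],[0,-0.2,4.2,0,0,0,0.035],[0,-0.2,4.2,0,0,0,0.035]]]' | grep -E "time"
python3 -c "
from seat import *
show((-19,.1915),(-20,.1915))"
```

```text
time_s: 18.37
t 18.37 F [-3.  -1.  -0.9] M [-0.05  0.46  0.08] yaw -14.8 ring [ 637.1 -157.1  191.7]
tangential -1.76 torque about nut: F*L 0.22 +Mz 0.08 = 0.3
time_s: 18.62
t 18.62 F [-4.1  0.4 -0.9] M [0.11 0.57 0.15] yaw -16.81 ring [ 637.1 -157.3  191.5]
tangential -0.76 torque about nut: F*L 0.1 +Mz 0.15 = 0.25
-19 0.1915 [-0.1  5.2  0.1] [ 0.    -0.001  0.038]
-20 0.1915 [-0.2  7.4  0.1] [ 0.    -0.001  0.056]
```

```bash

python3 -m pendant '[[[0,0.3,4.4,-0.4,0,0,0.035],[0,0.3,4.4,-0.4,0,0,0.035],[0,0.3,4.4,-0.4,0,0,0.035]]]' | grep -E "time"
python3 -c "
from seat import *
show()"
python3 -m pendant '[[[0,0,3.3,0,0,0,0.026],[0,0,3.3,0,0,0,0.026],[0,0,3.3,0,0,0,0.026]]]' | grep -E "time"
python3 -c "
from seat import *
show((-21.5,.1917),(-22.5,.1917))"
```

```text
time_s: 18.87
t 18.87 F [-1.6 -0.4 -3.1] M [0.06 0.38 0.23] yaw -18.83 ring [ 637.  -157.3  192.1]
tangential -0.86 torque about nut: F*L 0.11 +Mz 0.23 = 0.34
time_s: 19.12
t 19.12 F [-1.9  0.2 -3.9] M [0.07 0.32 0.23] yaw -20.34 ring [ 637.  -157.4  192.1]
tangential -0.46 torque about nut: F*L 0.06 +Mz 0.23 = 0.29
-21.5 0.1917 [-0.1  3.1  0.4] [-0.   -0.    0.02]
-22.5 0.1917 [-0.1  5.3  0.4] [-0.    -0.     0.038]
```

```bash

python3 -m pendant '[[[0,-0.1,3.7,0,0,0,0.022],[0,-0.1,3.7,0,0,0,0.022],[0,-0.1,3.7,0,0,0,0.022]]]' | grep -E "time"
python3 -c "
from seat import *
show()"
python3 -m pendant '[[[0,-0.1,2.8,0,0,0,0.02],[0,-0.1,2.8,0,0,0,0.02],[0,-0.1,2.8,0,0,0,0.02]]]' | grep -E "time"
python3 -c "
from seat import *
show((-24,.1917),(-25,.1917))"
```

```text
time_s: 19.37
t 19.37 F [-2.5 -1.7 -2.2] M [-0.11  0.5   0.02] yaw -21.63 ring [ 637.2 -156.7  192.1]
tangential -2.54 torque about nut: F*L 0.32 +Mz 0.02 = 0.34
time_s: 19.62
t 19.62 F [-3.7 -1.6 -3.1] M [-0.26  0.6  -0.04] yaw -22.79 ring [ 637.4 -156.5  192.1]
tangential -2.85 torque about nut: F*L 0.36 +Mz -0.04 = 0.32
-24 0.1917 [-0.   2.3  0.4] [-0.    -0.     0.021]
-25 0.1917 [-0.1  4.5  0.4] [-0.    -0.     0.039]
```

```bash

python3 -m pendant '[[[0,0.2,2.4,0,0,0,0.02],[0,0.2,2.4,0,0,0,0.02],[0,0.2,2.4,0,0,0,0.02]]]' | grep -E "time"
python3 -c "
from seat import *
show()"
python3 -m pendant '[[[0,0.1,2.2,0,0,0,0.018],[0,0.1,2.2,0,0,0,0.018],[0,0.1,2.2,0,0,0,0.018]]]' | grep -E "time"
python3 -c "
from seat import *
show((-26,.1917),(-27,.1917))"
```

```text
time_s: 19.87
t 19.87 F [-2.  -2.4 -3.7] M [-0.28  0.46 -0.03] yaw -23.99 ring [ 637.3 -156.5  192.2]
tangential -2.95 torque about nut: F*L 0.37 +Mz -0.03 = 0.35
time_s: 20.12
t 20.12 F [-2.1 -3.1 -4.6] M [-0.34  0.4  -0.07] yaw -25.02 ring [ 637.3 -156.4  192.3]
tangential -3.71 torque about nut: F*L 0.47 +Mz -0.07 = 0.4
-26 0.1917 [-0.2  1.7  0.6] [-0.     0.     0.017]
-27 0.1917 [-0.2  3.9  0.6] [-0.     0.     0.034]
```

```bash

python3 -m pendant '[[[0,0,2.2,0,0,0,0.018],[0,0,2.2,0,0,0,0.018],[0,0,2.2,0,0,0,0.018]]]' | grep -E "time"
python3 -c "
from seat import *
show()"
python3 -m pendant '[[[0,0,2.2,0,0,0,0.018],[0,0,2.2,0,0,0,0.018],[0,0,2.2,0,0,0,0.018]]]' | grep -E "time"
python3 -c "
from seat import *
show((-28,.1917),(-29,.1917))"
```

```text
time_s: 20.37
t 20.37 F [-1.6 -3.  -4.9] M [-0.34  0.35 -0.05] yaw -26.06 ring [ 637.2 -156.5  192.3]
tangential -3.36 torque about nut: F*L 0.43 +Mz -0.05 = 0.37
time_s: 20.62
t 20.62 F [-1.1 -3.  -2.7] M [-0.5   0.24 -0.  ] yaw -27.08 ring [ 637.2 -156.6  192.4]
tangential -3.16 torque about nut: F*L 0.4 +Mz -0.0 = 0.4
-28 0.1917 [-0.2  1.8  0.6] [-0.     0.     0.016]
-29 0.1917 [-0.2  4.   0.6] [-0.     0.     0.034]
```

```bash

python3 -m pendant '[[[0,0,2.2,0.2,0,0,0.018],[0,0,2.2,0.2,0,0,0.018],[0,0,2.2,0.2,0,0,0.018]]]' | grep -E "time"
python3 -c "
from seat import *
show()"
python3 -m pendant '[[[0,0,2.2,0,0,0,0.018],[0,0,2.2,0,0,0,0.018],[0,0,2.2,0,0,0,0.018]]]' | grep -E "time"
python3 -c "
from seat import *
show((-30,.1917),(-31,.1917))
snap('w6'); im=ctrl.camera('top'); cv2.imwrite('pics/t4.png',cv2.resize(im[170:270,340:440,::-1],None,fx=6,fy=6,interpolation=cv2.INTER_CUBIC))"
```

```text
time_s: 20.87
t 20.87 F [-2.2 -4.8 -2.2] M [-0.64  0.39  0.13] yaw -28.11 ring [ 637.1 -156.7  192.2]
tangential -5.26 torque about nut: F*L 0.67 +Mz 0.13 = 0.79
time_s: 21.12
t 21.12 F [-0.6 -4.9 -3.1] M [-0.77  0.31  0.2 ] yaw -29.13 ring [ 637.  -156.8  192.1]
tangential -4.55 torque about nut: F*L 0.58 +Mz 0.2 = 0.77
-30 0.1917 [-0.2  1.9  0.4] [-0.     0.     0.015]
-31 0.1917 [-0.3  4.1  0.4] [-0.     0.     0.033]
```

View pics/t4.png

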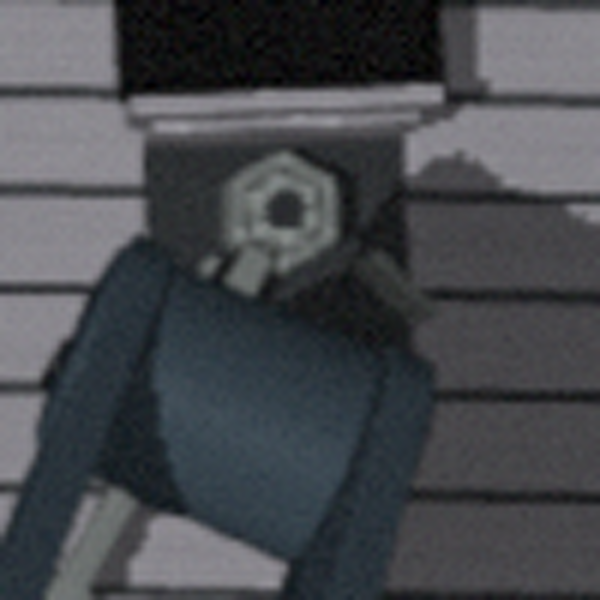

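The top crop shows the ring seated round the nut at (288,212), with the shank still clear of the left cheek tip at (210,268). The torque has risen to about 0.78 N m, so the nut is home. One small step more.

```bash

python3 -m pendant '[[[0,0,2,0,0,0,0.014],[0,0,2,0,0,0,0.014],[0,0,2,0,0,0,0.014],[0,0,2,0,0,0,0.014]]]' | grep -E "time"
python3 -c "
from seat import *
show((-31,.1917))"
```

```text
time_s: 21.55
t 21.55 F [-1.1 -6.2 -3.1] M [-0.91  0.41  0.18] yaw -29.93 ring [ 637.1 -156.7  192.1]
tangential -5.92 torque about nut: F*L 0.75 +Mz 0.18 = 0.93
-31 0.1917 [-0.2  2.3  0.4] [-0.001  0.     0.019]
```

```bash
python3 -c "
from seat import *
show((-27,.1917),(-24,.1917),(-21,.1917))" | tail -3
```

```text
-27 0.1917 [-0.4 -6.6  0.4] [-0.001  0.    -0.051]
-24 0.1917 [ -0.9 -13.2   0.4] [-0.001  0.    -0.104]
-21 0.1917 [ -1.7 -19.7   0.4] [-0.001  0.    -0.156]
```

```bash

python3 -m pendant '[[[0,-0.4,-6.6,0,0,0,-0.051],[0,-0.9,-13.2,0,0,0,-0.104],[0,-1.7,-19.5,0,0,0,-0.154],[0,-1.7,-19.5,0,0,0,-0.154],[0,-1.7,-19.5,0,0,0,-0.154]]]' | grep -E "time"
python3 -c "
from seat import *
show()"
```

```text
time_s: 21.97
t 21.97 F [-0.1  0.  -2.7] M [ 0.08  0.09 -0.01] yaw -21.26 ring [ 637.2 -156.7  192.1]
tangential -0.03 torque about nut: F*L 0.0 +Mz -0.01 = -0.0
```

```bash

python3 -m pendant '[[[0,0,0,-12,0,0,0],[0,0,0,-30,0,0,0],[0,0,0,-60,0,0,0],[0,0,0,-95,0,0,0],[0,0,0,-98,0,0,0]]]' | grep -E "time|force"
python3 -c "
from h import *
np.set_printoptions(suppress=True); print(pose()[:3,3],tgt((.4857,.1377,.29),np.radians(191.94)))"
```

```text
time_s: 22.38
wrist_force: [1.7, -0.6, -2.0]
grasp_force: 60.2
[ 0.52149137 -0.11118536  0.29661609] [123.2909 219.1781   5.3878  -0.0028   0.0099  -0.5777]
```

```bash

python3 -m pendant '[[[0,20,35,-20,0,0,-0.1],[0,40,70,-40,0,0,-0.2],[0,60,105,-50,0,0,-0.3],[0,60,110,-50,0,0,-0.37],[0,60,110,-50,0,0,-0.37]]]' | grep -E "time"
python3 -m pendant '[[[0,0,0,0,0,0,0],[0,0,0,0,0,0,0]]]' >/dev/null
python3 - <<'E'
from m2 import *
np.set_printoptions(suppress=True)
im,T=snap("w7"); print(T[:3,3])
tx=np.arctan2(-T[1,0],-T[0,0]); print("tool yaw",np.degrees(tx))
w=T[:3,3]+[.1265*np.cos(tx),.1265*np.sin(tx),-.178]
m=np.vstack([line((-.145,s*.008,.03),(-.195,s*.008,.03)) for s in (1,-1)]+[end2]); print(w)
sh("held",fit((w[0],w[1],tx,w[2]),["w7"],m,1))
for a in (-.4,-.3,-.2): sh("nut",fit((.636,-.1566,a,.012),["w7"],nut,0))
print(tgt((.4857,.1377,.29),np.radians(191.94)))
E
```

```text
time_s: 22.8
[0.50268495 0.01309862 0.33955148]
tool yaw -0.02408853583244831
[0.62918494 0.01304544 0.16155148]
held -77.98 [628.2  13.7] -0.1 160.7
nut -57.3 [ 636.  -157.4] -16.5 12.0
nut -57.3 [ 635.9 -157.4] -16.3 12.0
nut -57.29 [ 636.  -157.4] -16.6 12.0
[ 17.1133 125.0136  49.4462   0.0001  -0.001   -0.2094]
```

View pics/w7.png

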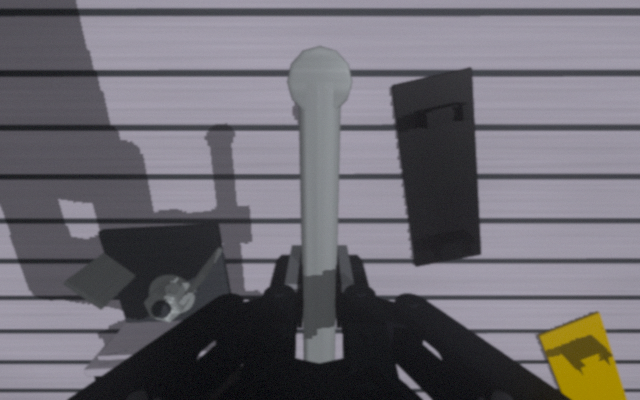

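The nut's yaw measures -16.5°, against an expected home of -16.3°. The wrench is still straight in the grip. The wrist view shows the nut at (165,300) and the empty black rest at (435,165). I'll return the wrench to it.

```bash

python3 -m pendant '[[[0,10,35,10,0,0,-0.1],[0,17.1,70,20,0,0,-0.209],[0,17.1,105,30,0,0,-0.209],[0,17.1,125,45,0,0,-0.209],[0,17.1,125,49.5,0,0,-0.209]]]' >/dev/null
python3 -m pendant '[[[0,0,0,15,0,0,0],[0,0,0,35,0,0,0],[0,0,0,55,0,0,0],[0,0,0,70,0,0,0],[0,0,0,70,0,0,0]]]' | grep time
python3 -m pendant '[[[0,0,0,0,0,0,0],[0,0,0,0,0,0,0]]]' >/dev/null
python3 -c "
from h import *
np.set_printoptions(suppress=True); print(pose()[:3,3],ctrl.get_obs()['wrist_force'],tgt((.4857,.1377,.191),np.radians(191.94)))"
```

```text
time_s: 23.85
[0.48631799 0.13740486 0.22114434] [-0.10635007 -0.00112859 -3.4043463 ] [ 0.5671  0.423  30.1438 -0.0002  0.0008  0.0001]
```

```bash

python3 -m pendant '[[[0,0.5,0.3,8,0,0,0],[0,0.5,0.3,16,0,0,0],[0,0.5,0.3,22,0,0,0],[0,0.5,0.3,27,0,0,0],[0,0.5,0.3,27,0,0,0]]]' | grep -E "pos|force"
python3 -m pendant '[[[0,0,0,1.5,0,0,0],[0,0,0,2.7,0,0,0],[0,0,0,2.7,0,0,0],[0,0,0,2.7,0,0,0]]]' | grep -E "pos|force"
python3 -c "
from h import *
o=ctrl.get_obs();print(pose()[:3,3],o['wrist_force'],o['torque'])"
```

```text
eef_pos: [0.4843, 0.1383, 0.1922]
wrist_force: [-0.9, 0.1, -3.2]
grasp_force: 60.3
eef_pos: [0.4852, 0.1384, 0.1911]
wrist_force: [-1.3, 0.6, -1.6]
grasp_force: 60.6
[0.48519758 0.1384096  0.19108695] [-1.33185755  0.56892944 -1.62625584] [0.01308048 0.08724609 0.07259283]
```

```bash

python3 -m pendant '[[[0,0,0,0.7,0,0,0],[0,0,0,0.7,0,0,0],[0.3,0,0,0.7,0,0,0],[0.5,0,0,0.7,0,0,0],[0.7,0,0,0.7,0,0,0]]]' | grep -E "pos|force|open"
python3 -m pendant '[[[0.7,0,0,0,0,0,0],[0.7,0,0,0,0,0,0],[0.7,0,0,-10,0,0,0],[0.7,0,0,-25,0,0,0],[0.7,0,0,-50,0,0,0]]]' | grep -E "pos|force|open"
python3 -m pendant '[[[0.8,0,0,-40,0,0,0],[0.8,0,0,-80,0,0,0],[0.8,30,0,-110,0,0,0],[0.8,40,0,-140,0,0,0],[0.8,40,0,-140,0,0,0]]]' | grep -E "pos|force|open"
python3 -m pendant '[[[0.8,0,0,0,0,0,0],[0.8,0,0,0,0,0,0]]]' >/dev/null
python3 - <<'E'
from m2 import *
im,T=snap("w8"); print(T[:3,3])
sh("wrench",fit((.6093,.1634,np.radians(12.1),.012),["w8"],np.vstack([shank,bore,bore]),0))
sh("wrench z",fit((.6093,.1634,np.radians(12.1),.012),["w8"],np.vstack([shank,bore,bore]),1))
E
```

```text
eef_pos: [0.4854, 0.1383, 0.1904]
wrist_force: [0.7, -1.0, -0.1]
opening: 0.571
grasp_force: 0.0
eef_pos: [0.4839, 0.1382, 0.2392]
wrist_force: [0.0, -0.7, 0.2]
opening: 0.701
grasp_force: 0.0
eef_pos: [0.4458, 0.1301, 0.387]
wrist_force: [0.5, 0.3, 1.2]
opening: 0.802
grasp_force: 0.0
[0.44569993 0.13000712 0.3803963 ]
wrench -95.02 [608.5 165.5] 11.8 12.0
wrench z -95.58 [613.8 166.7] 11.8 5.2
```

View pics/w8.png

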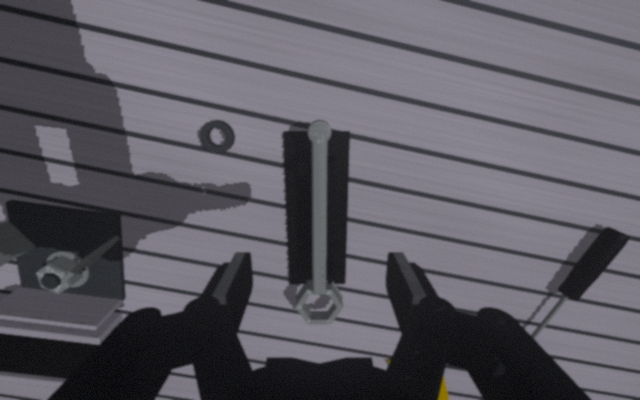

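The wrist view shows the wrench lying in the rest again, with the ring at (319,302) and the end at (320,130). The gripper is clear and the collar and driver have not moved. Handing in.

```bash
python3 -c "
from bench import ctrl
print(ctrl.hand_in())"
```

```text
the job is handed in; nothing more can be done
None
```

The nut is home and pulled up to a measured 0.93 N m in three strokes, the wrench is back in its rest and released, and the job is handed in at about 26 s (no verdict shown).

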